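Press the cup lid home and ease the lever back

TASK

One of the two lever presses on the counter holds a paper cup with its lid sitting loosely on top: push that press's lever down until the lid is fully home. Then let the sprung lever come up slowly under your control, over about two seconds, all the way back to its rest without ever letting it snap up, and move clear. Do not push the empty press's lever.

Things in the scene. Friction and masses are not known exactly. Their poses are not given: they have to be found in the camera images.
- paddle (a point): Centre of the top face of the flat black paddle (80 long, 36 wide, 18 mm thick) at the free end, towards the robot, of the lever of the press holding the cup. x runs along the lever to its hinge, y along the level hinge axis, z out of the top face; they turn with it. The hinge axis lies 270 mm along +x and 9 mm along -z. Height of this point: about 275 mm at rest, 159 mm pressed home.
- lever (a joint): Angle of that lever, rad: 0 at rest (0.45 rad above level), 0.45 level with the lid pushed home (a hard stop). A spring returns it: the paddle takes about 2 N at the top, 6 N lower down, 10 N while the lid slides on; let go, it snaps up. Hinge 150 mm high between two aluminium cheeks behind the cup; a 72 mm black disc under the lever presses the lid.
- lid (a joint): How far the white lid (85 mm across, 18 mm tall) is pushed down on the paper cup, m: 0 to 0.002 at the start (sitting high), 0.008 fully home. Tight fit: it stays where pushed. The cup, 80 mm across and 92 mm tall, stands on the press's steel base (225 x 130 x 14 mm), its axis 120 mm in front of the hinge.
- spare_lever (a joint): Lever angle of the second press, the same in shape and size but empty, standing about 0.25 to 0.5 m to one side of the first; rad, 0 at rest. Not to be pushed.

How it is judged:
On the way:
1. the lever is down and the lid fully home (value of joint lid above 0.0065 m and value of joint lever above 0.4 rad), for 0.1 s.
At the end, for the whole second after the job is handed in: The lid is home (within 1.5 mm), the lever of that press is back at rest (within 0.04 rad) and still, and the empty press's lever is at rest (within 0.04 rad) (value of joint lid above 0.0065 m and value of joint each of lever, spare_lever below 0.04 rad and velocity of joint lever between -0.1 and 0.1 rad/s); the robot touches nothing.
It fails at once if the lever snapped up (rising faster than 1.2 rad/s) (velocity of joint lever below -1.2 rad/s).
It fails at once if the lever of the empty press was pushed (more than 0.08 rad) (value of joint spare_lever above 0.08 rad).
It also fails if it takes over 38 s, if anything falls off the work surface, if the arm or the gripper's body presses on something with over 40 N, if the wrist force passes 120 N, or if a joint passes its speed limit or range.

ROBOT

A 6-joint arm with a two-finger parallel gripper is mounted at the origin on the work surface. World frame = base frame: x ahead of the robot, y to its left, z up, the work surface at z = 0. Lengths are in m, angles in rad, forces in N, time in s.
With the tool pointing down it reaches from about 0.3 to 0.85 m from the base axis. Payload 4.2 kg.
Tool frame: the origin (TCP) lies at the centre of the arm's flange, where the gripper is bolted on; the fingertips stand 191 mm ahead of it and the grasp point (between the pads) lies 172 mm ahead of it (r.tcp_to_tips is the distance from the TCP to the fingertips, in m); z points along the fingers, y is the direction in which the jaws open and shut (so a half turn about z gives the same grasp; the last joint's range is limited). The gripper opens to 91 mm and grips with 3 to 60 N. Pads are 32 mm wide; open, the fingers measure 118 mm over their backs; the gripper's body (76 mm by 178 mm) begins 60 mm behind the grasp point.
Start: joints at [1.276, 0.32, 1.565, -0, 1.257, -0.02], TCP at [0.156, 0.553, 0.405] pointing down, gripper open.
Joint ranges: [-3.11, 3.11], [-0.84, 2.01], [0.21, 2.61], [-1.34, 4.49], [0.05, 2.63], [-2.56, 2.56]. Speed limits (rad/s): [2.57, 2.57, 3.14, 3.14, 3.14, 3.14].

INTERFACE

Orientations are given as a 3x3 rotation matrix whose columns are the frame's x, y, z axes.
In Python, from cell import r gives the robot as it stands.
- The arm moves only by the tool carry_out, never from a script. Its argument "steps" is a list that holds one entry, the list of rows, each a list of 6 numbers: the shift along the tool's x, y, z in mm, then the turn, a rotation vector about the tool's x, y, z in degrees. In form: [[[x, y, z, ax, ay, az], ...]]. A call has 1 to 20 rows; each row is the pose to reach, as a shift and turn from the pose commanded when the call began, along the tool's axes at that moment; what a row does not reach only later rows make up. A row lasts 1/10 s, in which the tool goes at most 50 mm and 8.59 degrees, less where a joint would pass 70% of its speed; a pose out of reach is approached as far as the arm can. A call with a gripper value outside its range is refused whole. "jaw" is the opening, from 0 (shut) to 1 (fully open), set as the call begins (left out, the last holds). The fingers move at their own pace and stop on an object; "force" is the grip in N (left out, the last holds). Time passes only in rows, so rows that repeat a pose let the fingers close. It gives the time, the measured TCP pose, the force and the opening at its end, in the units of the state.
- r.state(): the state, without advancing time (a new reading comes with each control period).
- r.snapshot(name): name is "scene" or "top"; returns (picture, depth): 400x640x3 uint8, blue, green, red; 400x640 float32, m along the optical axis (not along the pixel's ray), 0 where there is no reading.
- r.camera_model(name): a dict with "K" (3x3 intrinsics, pixels), "pose" (4x4, takes a point from camera to world coordinates). Camera axes: x right, y up, looking along -z (the intrinsics and any distortion apply to the point x, -y, -z); pixel columns grow to the right and rows downward; lengths in m; the calibration is good to about 2 mm. A picture is of the moment at which its call begins. camera_model takes no time and is no camera call.
- r.hand_in(): hands the job in, once; it reports no verdict.
The state is a dict: "time": time; "joints": joint angles; "joint_vel": joint speeds; "effort": joint torques, N m; "tcp_pos": TCP position; "ee_rot": TCP orientation; "contact_force": force on the tool from outside, world axes, zero at the start; "ft_torque": the same for the moment, N m; "grip_width": finger opening in m.
Only numpy, scipy, OpenCV 4.12 (cv2) and the standard library are available. Lean on these libraries where they do the work, as an engineer would, in place of code of your own. Each camera call takes 0.05 s, during which the arm holds its last target.

## Working session

There is one attempt and no reset: what is moved stays moved. The work goes in short steps, Python scripts to look and compute and a tool call to move; the robot and the scene stay as the last step left them, time stands still between calls to the robot, and variables do not carry over. Pictures are saved under pics/ and viewed, and the job is handed in when it is done.

Besides the shell and the picture viewer there is one more tool, called in YAML: its name, and indented under it one key for each argument. carry_out: Moves the arm, as the interface text tells. Its arguments: {"type":"object","properties":{"steps":{"type":"array"},"jaw":{"type":"number"},"force":{"type":"number"}},"required":["steps"]}

```bash
mkdir -p pics; ls
python3 - <<'E'
from cell import r
import cv2,numpy as np
for n in("scene","top"):
    p,d=r.snapshot(n); cv2.imwrite(f"pics/{n}0.png",p); np.save(f"pics/{n}0.npy",d)
    m=r.camera_model(n); print(n,np.round(m["K"],1).tolist(),np.round(m["pose"],3).tolist(),[k for k in m])
s=r.state(); print(s["time"],s["tcp_pos"],np.round(s["ee_rot"],3).tolist(),s["grip_width"])
E
```

```text
pics
scene [[395.0, 0.0, 312.3], [0.0, 395.0, 204.2], [0.0, 0.0, 1.0]] [[-0.68, -0.55, 0.484, 1.027], [0.733, -0.52, 0.439, 0.376], [0.01, 0.653, 0.757, 0.906], [0.0, 0.0, 0.0, 1.0]] ['K', 'pose']
top [[479.6, 0.0, 319.8], [0.0, 479.6, 201.1], [0.0, 0.0, 1.0]] [[0.028, 0.997, -0.073, 0.548], [-1.0, 0.027, -0.013, -0.025], [-0.011, 0.074, 0.997, 1.137], [0.0, 0.0, 0.0, 1.0]] ['K', 'pose']
0.1 [0.15598345 0.5532865  0.40400719] [[-0.962, 0.271, -0.0], [0.271, 0.962, -0.002], [0.0, -0.002, -1.0]] 0.09136577223314937
```

View pics/scene0.png

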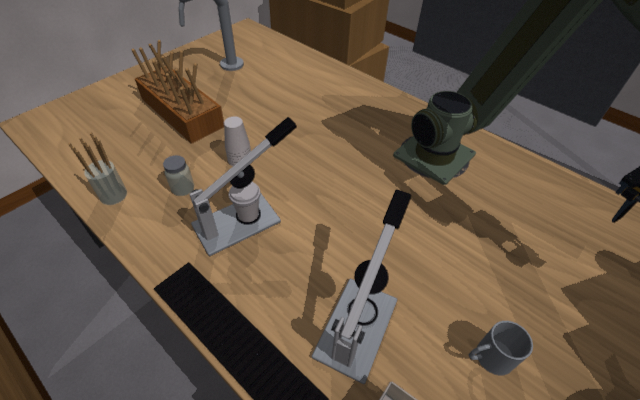

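View pics/top0.png

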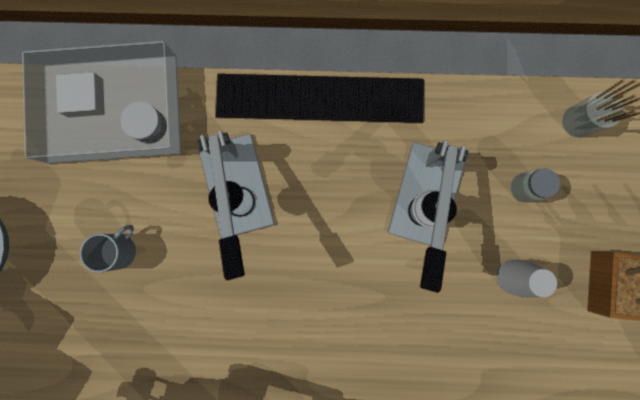

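The cup press is the right-hand one in the top view, with its paddle near (433,269), disc near (438,208) and cheeks near (452,152). In the scene view its paddle is at (281,132). The empty press has its paddle at top (231,257). Next I'll measure the cup press.

```bash
cat > h.py <<'E'
import cv2,numpy as np
from cell import r
def cloud(n,d):
    m=r.camera_model(n);K=np.array(m["K"]);T=np.array(m["pose"])
    v,u=np.mgrid[0:d.shape[0],0:d.shape[1]]
    P=np.stack([(u-K[0,2])/K[0,0]*d,-(v-K[1,2])/K[1,1]*d,-d],-1)
    W=P@T[:3,:3].T+T[:3,3]; W[d<=0]=np.nan
    return W
E
python3 - <<'E'
from h import *
for n,(u,v) in (("top",(433,269)),("scene",(281,132))):
    p=cv2.imread(f"pics/{n}0.png");d=np.load(f"pics/{n}0.npy");W=cloud(n,d)
    mk=(p.max(2)<45)&(W[...,2]>.2)&(W[...,2]<.36)
    k,l,st,c=cv2.connectedComponentsWithStats(mk.astype(np.uint8))
    lab=l[v,u];print(n,lab,st[lab],c[lab],p[v,u],W[v,u])
    if lab==0: continue
    Q=W[l==lab];print(len(Q),np.median(Q,0),Q.min(0),Q.max(0))
    rect=cv2.minAreaRect(Q[:,:2].astype(np.float32));print(rect)
    if n=="top" :
        ce=Q.mean(0);U,S,V=np.linalg.svd(Q-ce,full_matrices=False);print(ce,V,S/np.sqrt(len(Q))*np.sqrt(12))
    # lever bar: light
    for a in [(452,152),(446,175),(442,225),(440,240),(437,250)] if n=="top" else [(200,195),(230,170),(262,146)]:
        print(a,p[a[1],a[0]],W[a[1],a[0]].round(3))
E
```

```text
top 2 [421 247  25  45 812] [432.98275862 269.33990148] [15 15 15] [ 0.49578521 -0.21712509  0.27760211]
812 [ 0.49528677 -0.21713437  0.27818246] [ 0.45816046 -0.24268713  0.25656792] [ 0.53427039 -0.1938601   0.29480103]
((0.49593257904052734, -0.21822865307331085), (0.035171400755643845, 0.07334297150373459), 75.21244049072266)
[ 0.4954483  -0.21716599  0.27746827] [[-0.87582185  0.23446088  0.421858  ]
 [ 0.24884753  0.96830332 -0.02153128]
 [-0.41353474  0.08612076 -0.90640622]] [0.07963199 0.03477642 0.00614521]
(452, 152) [133 131 127] [ 0.728 -0.279  0.162]
(446, 175) [133 133 127] [ 0.677 -0.262  0.184]
(442, 225) [133 133 128] [ 0.575 -0.242  0.235]
(440, 240) [133 132 128] [ 0.547 -0.237  0.246]
(437, 250) [14  9 12] [ 0.529 -0.228  0.259]
scene 13 [266 118  30  28 389] [280.53984576 131.09511568] [15 14 14] [ 0.50469685 -0.20698691  0.2771373 ]
389 [ 0.50058171 -0.21243828  0.27414014] [ 0.46471393 -0.2398074   0.24958447] [ 0.53674448 -0.19247074  0.2926221 ]
((0.4989425837993622, -0.21742509305477142), (0.03788302093744278, 0.06992032378911972), 76.27972412109375)
(200, 195) [136 133 134] [ 0.724 -0.282  0.162]
(230, 170) [138 134 137] [ 0.637 -0.261  0.203]
(262, 146) [140 136 138] [ 0.551 -0.23   0.247]
```

The measured paddle centre is (0.496,-0.217,0.277), with slope sin=0.42 and size 80x35 mm. The implied hinge is (0.727,-0.279,0.152), which agrees with the given heights. The tool's x axis already points along the lever, away from the hinge, so no turn is needed. Next I'll work out the shifts.

Run:
```python
from h import *
s=r.state();R=s["ee_rot"];p=s["tcp_pos"]
for w in [(.156,.553,.55),(.30,.42,.55),(.40,.2,.55),(.44,0,.55),(.503,-.219,.54),(.503,-.219,.48)]:
    print(w,(R.T@(np.array(w)-p)*1000).round(0))
W=cloud("top",np.load("pics/top0.npy"))
print(W[257,231],W[...,2][:,100:].max(), r.tcp_to_tips)
```

```text
(0.156, 0.553, 0.55) [  -0.   -1. -146.]
(0.3, 0.42, 0.55) [-175.  -89. -146.]
(0.4, 0.2, 0.55) [-331. -274. -146.]
(0.44, 0, 0.55) [-423. -456. -145.]
(0.503, -0.219, 0.54) [-544. -649. -135.]
(0.503, -0.219, 0.48) [-544. -649.  -75.]
[0.50658507 0.14241637 0.27772307] nan 0.1908
```

carry_out:
  steps:
    - [[0,0,-45,0,0,0],[0,0,-90,0,0,0],[0,0,-130,0,0,0],[0,0,-146,0,0,0],[-40,-20,-146,0,0,0],[-80,-40,-146,0,0,0],[-120,-62,-146,0,0,0],[-155,-80,-146,0,0,0],[-185,-105,-146,0,0,0],[-215,-135,-146,0,0,0],[-245,-170,-146,0,0,0],[-275,-205,-146,0,0,0],[-305,-240,-146,0,0,0],[-331,-274,-146,0,0,0],[-350,-310,-146,0,0,0],[-370,-350,-146,0,0,0],[-390,-390,-146,0,0,0],[-407,-425,-146,0,0,0],[-423,-456,-146,0,0,0],[-423,-456,-146,0,0,0]]
  jaw: 0
  force: 20

```text
time: 2.1
tcp_pos: [0.4399, -0.0033, 0.5502]
ee_rot: [[-0.961, 0.277, -0.001], [0.277, 0.961, -0.001], [0.0, -0.002, -1.0]]
contact_force: [0.2, 0.6, -0.3]
grip_width: 0.0004
```

carry_out:
  steps:
    - [[-22,-35,0,0,0,0],[-46,-72,0,0,0,0],[-70,-110,2,0,0,0],[-92,-146,5,0,0,0],[-110,-174,8,0,0,0],[-120,-190,10,0,0,0],[-120,-190,30,0,0,0],[-120,-190,45,0,0,0],[-120,-190,55,0,0,0],[-120,-190,55,0,0,0],[-120,-190,55,0,0,0]]

```text
time: 3.2
tcp_pos: [0.5035, -0.215, 0.4963]
ee_rot: [[-0.963, 0.27, 0.001], [0.27, 0.963, -0.0], [-0.001, 0.0, -1.0]]
contact_force: [-0.7, 0.6, 0.6]
grip_width: 0.0009
```

Run:
```python
from h import *
s=r.state();R=s["ee_rot"];p=s["tcp_pos"];print(s["time"],p,s["contact_force"])
pa,da=r.snapshot("scene");pb,db=r.snapshot("top")
cv2.imwrite("pics/b.png",cv2.resize(np.vstack([pa[60:260,100:420],pb[130:330,280:600]]),None,fx=1.5,fy=1.5,interpolation=2))
print(R.T@(np.array([.503,-.219,.471])-p)*1000)
```

```text
3.2 [ 0.50350848 -0.21504048  0.49627622] [-0.72013026  0.56505042  0.5952388 ]
[-0.56461496 -3.95413565 25.27586958]
```

View pics/b.png

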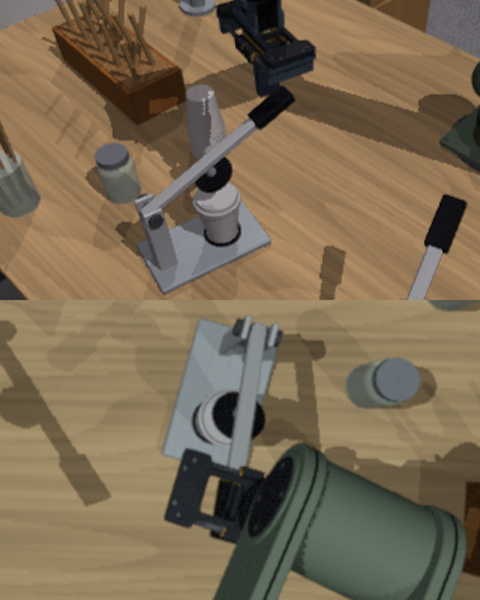

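The scene view shows the closed fingertips just above the cup press's paddle, at about (268,90) against the paddle at (275,108). The top view shows the gripper over it too. Now I'll press part way and check the force.

carry_out:
  steps:
    - [[0,-2,8,0,0,0],[0,-4,16,0,0,0],[0,-4,21,0,0,0],[0,-4,26,0,0,0],[2,-4,31,0,0,0],[3,-4,36,0,0,0],[5,-4,42,0,0,0],[6,-4,48,0,0,0],[7,-4,52,0,0,0],[7,-4,52,0,0,0]]

```text
time: 4.3
tcp_pos: [0.4954, -0.2176, 0.4431]
ee_rot: [[-0.962, 0.271, -0.001], [0.271, 0.962, 0.0], [0.001, 0.0, -1.0]]
contact_force: [0.2, -0.9, 2.2]
grip_width: 0.0002
```

Run:
```python
from h import *
s=r.state();R=s["ee_rot"];p=s["tcp_pos"];print(s["time"],p,s["contact_force"],p[2]-.1908)
pa,da=r.snapshot("scene");pb,db=r.snapshot("top")
cv2.imwrite("pics/c.png",cv2.resize(np.vstack([pa[60:260,100:420],pb[130:330,280:600]]),None,fx=1.5,fy=1.5,interpolation=2))
```

```text
4.3 [ 0.49536202 -0.21758121  0.44308611] [ 0.24492189 -0.89147679  2.21378331] 0.2522861069026272
```

View pics/c.png

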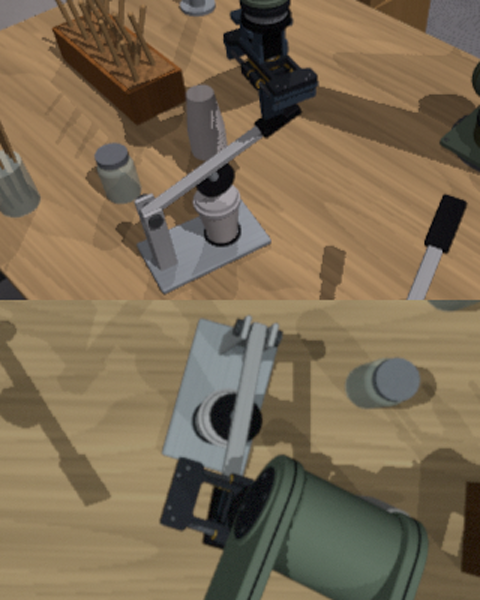

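The fingers are on the paddle and the lever has come down part way, with 2.2 N on the tool. I'll go on.

carry_out:
  steps:
    - [[1,0,6,0,0,0],[3,0,13,0,0,0],[5,0,20,0,0,0],[7,0,27,0,0,0],[9,0,34,0,0,0],[11,0,41,0,0,0],[12,0,48,0,0,0],[14,0,55,0,0,0],[15,0,61,0,0,0],[16,0,67,0,0,0],[17,0,73,0,0,0],[18,0,78,0,0,0],[19,0,82,0,0,0],[20,0,86,0,0,0],[20,0,89,0,0,0],[20,0,89,0,0,0],[20,0,89,0,0,0]]

```text
time: 6.1
tcp_pos: [0.4773, -0.2126, 0.3555]
ee_rot: [[-0.962, 0.271, 0.005], [0.271, 0.962, -0.002], [-0.005, -0.0, -1.0]]
contact_force: [3.2, -2.6, 5.8]
grip_width: 0.0005
```

carry_out:
  steps:
    - [[0,0,1,0,0,0],[0,0,3,0,0,0],[0,0,5,0,0,0],[0,0,6,0,0,0],[0,0,6,0,0,0],[0,0,6,0,0,0]]

```text
time: 6.7
tcp_pos: [0.4772, -0.2126, 0.35]
ee_rot: [[-0.962, 0.271, 0.005], [0.271, 0.962, -0.002], [-0.005, -0.001, -1.0]]
contact_force: [1.6, -2.5, 8.5]
grip_width: 0.0006
```

carry_out:
  steps:
    - [[0,0,1,0,0,0],[0,0,2,0,0,0],[0,0,3,0,0,0],[0,0,3,0,0,0],[0,0,3,0,0,0]]

```text
time: 7.2
tcp_pos: [0.477, -0.2125, 0.3495]
ee_rot: [[-0.962, 0.271, 0.006], [0.271, 0.962, -0.003], [-0.007, -0.001, -1.0]]
contact_force: [-2.9, -1.0, 22.6]
grip_width: 0.0006
```

Run:
```python
from h import *
s=r.state();R=s["ee_rot"];p=s["tcp_pos"];print(s["time"],p,s["contact_force"],p[2]-.1908)
pa,da=r.snapshot("scene");pb,db=r.snapshot("top")
np.save("pics/d.npy",db)
W=cloud("top",db);W2=cloud("scene",da)
for a in [(450,165),(447,175),(444,190),(443,200),(441,215),(440,220),(440,225)]: print(a,pb[a[1],a[0]],W[a[1],a[0]].round(4))
cv2.imwrite("pics/d.png",cv2.resize(np.vstack([pa[60:260,100:420],pb[130:330,280:600]]),None,fx=1.5,fy=1.5,interpolation=2))
```

```text
7.2 [ 0.47695498 -0.2124653   0.34951581] [-2.91061846 -1.03077014 22.57898789] 0.15871580517529346
(450, 165) [163 162 156] [ 0.701  -0.276   0.1596]
(447, 175) [162 161 156] [ 0.6804 -0.2702  0.1587]
(444, 190) [164 163 157] [ 0.6495 -0.2647  0.1577]
(443, 200) [143 142 137] [ 0.6292 -0.2637  0.1541]
(441, 215) [27 23 23] [ 0.5998 -0.2666  0.1263]
(440, 220) [25 23 23] [ 0.5892 -0.2647  0.1259]
(440, 225) [115 114 112] [ 0.5793 -0.2688  0.1088]
```

View pics/d.png

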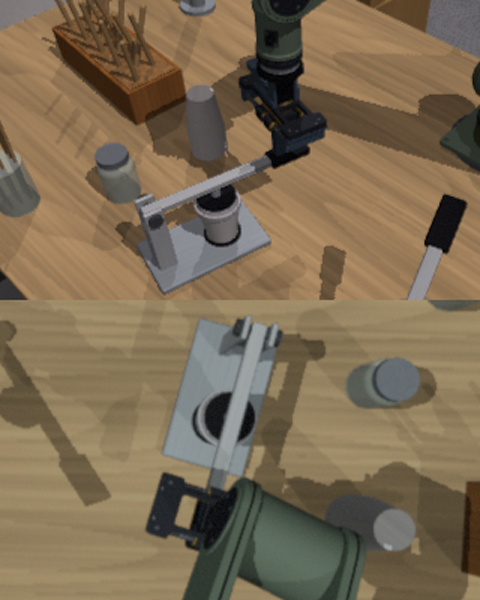

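The press is at its hard stop: 22.6 N at a tip height of 0.1587 m, with the lever level (0.158–0.160 m along its top) and the disc flat on the lid. Now the controlled rise.

carry_out:
  steps:
    - [[0,0,-2,0,0,0],[0,0,-5,0,0,0],[-1,0,-9,0,0,0],[-2,0,-14,0,0,0],[-3,0,-19,0,0,0],[-4,0,-25,0,0,0],[-5,0,-31,0,0,0],[-6,0,-37,0,0,0],[-8,0,-43,0,0,0],[-9,0,-49,0,0,0],[-11,0,-55,0,0,0],[-12,0,-61,0,0,0],[-14,0,-67,0,0,0],[-15,0,-73,0,0,0],[-17,0,-79,0,0,0],[-18,0,-85,0,0,0],[-20,0,-91,0,0,0],[-22,0,-97,0,0,0],[-24,0,-103,0,0,0],[-26,0,-108,0,0,0]]

```text
time: 9.3
tcp_pos: [0.5015, -0.2194, 0.4542]
ee_rot: [[-0.962, 0.271, 0.0], [0.271, 0.962, -0.0], [-0.0, -0.0, -1.0]]
contact_force: [1.3, -1.0, 2.4]
grip_width: 0.0002
```

carry_out:
  steps:
    - [[0,0,-4,0,0,0],[-1,0,-8,0,0,0],[-1,0,-12,0,0,0],[-2,0,-16,0,0,0],[-2,0,-19,0,0,0],[-2,0,-22,0,0,0],[-2,0,-25,0,0,0],[-2,0,-29,0,0,0],[-2,0,-34,0,0,0],[-2,0,-40,0,0,0],[-2,0,-55,0,0,0],[-2,0,-75,0,0,0],[-2,0,-95,0,0,0],[20,0,-110,0,0,0],[50,0,-120,0,0,0],[85,0,-120,0,0,0],[115,0,-120,0,0,0],[130,0,-120,0,0,0],[130,0,-120,0,0,0],[130,0,-120,0,0,0]]

```text
time: 11.3
tcp_pos: [0.3768, -0.1843, 0.574]
ee_rot: [[-0.962, 0.271, 0.001], [0.271, 0.962, -0.0], [-0.001, 0.0, -1.0]]
contact_force: [0.5, -0.3, 0.7]
grip_width: 0.0006
```

Run:
```python
from h import *
s=r.state();R=s["ee_rot"];p=s["tcp_pos"];print(s["time"],p,s["contact_force"],abs(s["joint_vel"]).max())
pa,da=r.snapshot("scene");pb,db=r.snapshot("top")
W=cloud("top",db)
for (u,v) in [(281,132)]:
    W2=cloud("scene",da)
    mk=(pa.max(2)<45)&(W2[...,2]>.2)&(W2[...,2]<.36)
    k,l,st,c=cv2.connectedComponentsWithStats(mk.astype(np.uint8));lab=l[v,u];Q=W2[l==lab];print(lab,len(Q),np.median(Q,0))
    print(W2[195,200],W2[170,230],W2[146,262])
cv2.imwrite("pics/e.png",cv2.resize(np.vstack([pa[60:260,100:420],pb[130:330,280:600]]),None,fx=1.5,fy=1.5,interpolation=2))
```

```text
11.3 [ 0.37677244 -0.18425068  0.57395331] [ 0.45006849 -0.29201141  0.73114728] 0.023713976102558206
11 390 [ 0.50082666 -0.21185831  0.27398209]
[ 0.7240458  -0.28291618  0.16166336] [ 0.63785758 -0.25979469  0.20416639] [ 0.55034674 -0.23089571  0.24587665]
```

View pics/e.png

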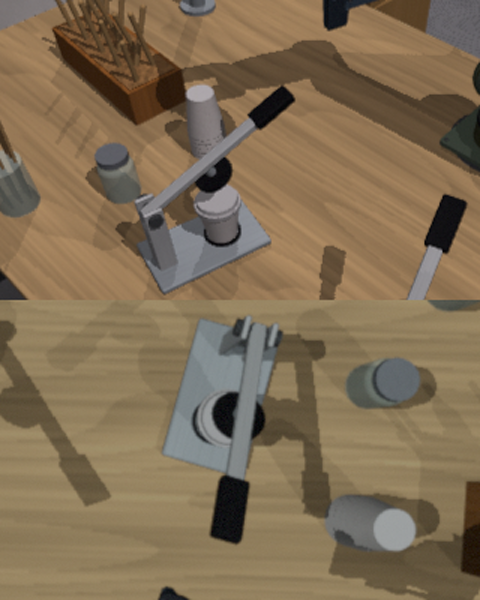

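The lever is back at rest, with its paddle median at z 0.274 as before the press. Before handing in I'll compare the lid's height before and after.

Run:
```python
from h import *
pb,db=r.snapshot("top"); pa,da=r.snapshot("scene")
for n,d1,d0,p,p0 in(("top",db,np.load("pics/top0.npy"),pb,cv2.imread("pics/top0.png")),("scene",da,np.load("pics/scene0.npy"),pa,cv2.imread("pics/scene0.png"))):
    W0=cloud(n,d0);W1=cloud(n,d1)
    c=np.array([.727,-.279])-.12*np.array([.966,-.259])
    for W in(W0,W1):
        m=(np.hypot(W[...,0]-c[0],W[...,1]-c[1])<.04)&(W[...,2]>.095)&(W[...,2]<.128)
        z=W[...,2][m];print(n,len(z),np.percentile(z,[50,75,90]).round(4))
    m0=(np.hypot(W0[...,0]-c[0],W0[...,1]-c[1])<.04)&(W0[...,2]>.108)&(W0[...,2]<.128)
    print("dz",np.nanmedian((W1-W0)[m0][:,2]))
```

```text
top 358 [0.12   0.1218 0.1232]
top 366 [0.1132 0.1153 0.1166]
dz -0.006136466217152359
scene 401 [0.1202 0.1213 0.1223]
scene 424 [0.1135 0.1146 0.1153]
dz -0.006457862714291718
```

```bash
python3 -c "
from cell import r
print(r.hand_in(), r.state()['time'])"
```

```text
the job is handed in; nothing more can be done
the job is handed in; nothing more can be done
```

I pressed the cup press's lever to its hard stop with the closed fingertips, eased it back up and moved clear. I then handed the job in at about 11.5 s; no verdict is reported.

- **Press:** at the bottom the wrist force rose to 22.6 N with the tip at 158.7 mm. The lever's top read level and the disc lay flat on the lid.
- **Return:** the rise took about 2.5 s. I commanded at most 60 mm/s at the paddle, about 0.24 rad/s; the lever's own speed was not measured.
- **Lid:** it sits about 6.1 to 6.9 mm lower than at the start in both cameras. With a start of 0 to 2 mm, that fits fully home (8 mm), but depth noise of about 1 mm limits how exactly I can confirm it.
- **End state:** the lever is back at its rest pose, with its paddle and bar points within about 1.5 mm of the first picture. The arm is clear, with only sensor noise on the wrist force.
- **Empty press:** I never touched it and it looks unmoved in the last picture, but I did not measure its angle.

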